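# Leak-test a sealed sign shell with a pencil pressure gauge

### The job

Take the pencil pressure gauge out of its stand and press it straight down onto the valve stem of the white sign shell until the stem is pushed fully in, without ever pushing harder than 25 N, and keep it pressed for a good second while the air pushes the gauge's rod up. Then put the gauge back fully home and upright in its stand, with the rod left standing out for the inspector to read. Leave the other things on the bench where they are.

Things in the scene. Friction and masses are not known exactly. Their poses are not given: they have to be found in the camera images.
- gauge: pencil pressure gauge, loose, about 0.09 kg: upright round metal tube 95 mm tall, 24 mm wide up to 50 mm height, 22 mm above. Origin at the centre of its bottom end, z up along it. The bottom end is the chuck: a conical mouth, 18 mm wide, narrowing over 6 mm to a 9.6 mm bore that ends in a shoulder 16 mm above the end face, on which the stem's top seats
- gauge_grip (a point): on the gauge's axis, 78 mm above its bottom end and 17 mm below its top: the height to grip the tube (22 mm wide here) from above. Gripped so, the gripper's body stays clear of the rod, which can rise to about 25 mm above the tube's top
- rod (a joint): how far the gauge's 6 mm thick white rod has come out of its top end, m: 0 at the start (3 mm shows), about 0.015 to 0.022 after a full press, depending on the unknown air pressure. It rises as the stem is pushed in, 5 mm per mm, and light friction (0.4 N) keeps it out when the gauge is taken off; do not push it back
- holder: the gauge's stand, a fixed grey block 70 x 70 x 38 mm; origin at the centre of its underside, z up. A round hole 27 mm wide and 30 mm deep (floor 8 mm above the underside, 3 mm chamfer at the mouth) in the middle of its top holds the gauge upright, chuck down.
- holder_mouth (a point): centre of the mouth of the stand's hole, on the stand's top face, 30 mm above the hole's floor
- case: the white sign shell under test, fixed: 150 mm long (its x), 100 mm wide, 50 mm tall, the +x end half round, a bare brass valve stem on top near that end. Origin at the centre of its underside, z up. (A second shell like it, with a black cap over its stem, stands at the far side and is not tested)
- valve_port (a point): top centre of the black rubber grommet (22 mm wide, 6 mm high) on the shell, out of which the valve stem stands upright, 7.8 mm in diameter. The stem's top is 24 to 40 mm above this point: how high differs each time and is not measured; find it by feel or by sight. The gauge is home when the stem's top is on the chuck's shoulder and the stem is pushed in
- stem (a joint): how far the sprung stem is pushed in, m: 0 at rest, 0.004 fully in, at a hard stop. It starts to give at about 4 N and is fully in at about 12 N; more than 25 N between gauge and shell is too hard.
- screw_tub: bystander: small open blue tub 62 x 55 x 28 mm, loose; origin under its centre
- screwdriver: bystander: screwdriver 170 mm long lying on the bench, loose; origin under its middle
- tape_roll: bystander: roll of pale tape 96 mm wide, 24 mm high, loose; origin under its centre
- glue_gun: bystander: dark green glue gun lying on its side, 160 mm long, 36 mm high, loose; origin under its barrel
- bottle: bystander: white bottle 56 mm wide, 130 mm tall, loose; origin under its centre
There are look-alikes about, which are no part of the job. Of the things that look like the holder, the largest one is meant.

How it is judged:
By the outcome, as a careful person would: the job done as asked, in the order asked, and still so for the second after the job is handed in, with the robot touching nothing.
It also fails if it takes over 61 s, if anything falls off the work surface, if the arm or the gripper's body presses on something with over 40 N, if the wrist force passes 120 N, or if a joint passes its speed limit or range.

### The arm

A 6-joint arm with a two-finger parallel gripper is mounted at the origin on the work surface. World frame = base frame: x ahead of the robot, y to its left, z up, the work surface at z = 0. Lengths are in m, angles in rad, forces in N, time in s.
With the tool pointing down it reaches from about 0.325 to 0.9 m from the base axis. Payload 6.1 kg.
Tool frame: the origin (TCP) lies midway between the tips of the shut fingers; the grasp point (between the pads) lies 19 mm behind it (arm.tcp_to_grasp is the distance from the TCP to the grasp point, in m); z points along the fingers, y is the line along which they close (so a half turn about z gives the same grasp; the last joint's range is limited). The gripper opens to 85 mm and grips with 20 to 120 N. Pads are 22 mm wide; open, the fingers measure 114 mm over their backs; the gripper's body (76 mm by 85 mm) begins 54 mm behind the grasp point. The pads swing forward as they close: fully open they stand 13 mm farther back than shut.
Start: joints at [-1.427, 0.22, 1.526, -0, 1.395, -0.126], TCP at [0.167, -0.602, 0.208] pointing down, gripper open.
Joint ranges: [-2.98, 2.98], [-0.91, 2.08], [0.09, 2.57], [-1.24, 4.39], [0.2, 2.65], [-2.68, 2.68]. Speed limits (rad/s): [2.57, 2.57, 3.01, 3.14, 3.14, 3.14].

### API

Orientations are given as a 3x3 rotation matrix whose columns are the frame's x, y, z axes.
In Python, from plant import arm, get_state, imaging gives the robot as it stands. Calls block until the motion is done:
- arm.goto(position, orientation): joint-space move of the TCP to a pose.
- arm.move_linear(position, rotation=None, speed=0.15, max_force=None): straight line of the TCP; rotation=None keeps the orientation; speed is the mean speed in m/s. With max_force (N) it stops when the force on the tool has changed by that much, and returns True; else False.
- arm.movej(angles): joint-space move.
- arm.move_gripper(opening): opening from 0.0 (shut) to 1.0 (fully open); the grip force is fixed at half the most; returns when the fingers have stopped.
- arm.sleep(seconds).
- arm.solve_ik(position, orientation): joint angles nearest the present ones, or None.
- get_state(): the state.
- imaging.grab_frame(name): name is "scene" or "top"; returns a dict with "image" (480x640x3 uint8, red, green, blue), "depth" (480x640 float32, m along the optical axis (not along the pixel's ray), 0 where there is no reading), "fx", "fy", "cx", "cy" (pixels), "distortion" ([k1, k2, p1, p2, k3] as OpenCV has them; the pictures are not rectified), "eye" and "attitude" of the camera in the world. Camera axes: x right, y down, z forward; pixel columns grow to the right and rows downward; lengths in m; the calibration is good to about 2 mm. A picture is of the moment at which its call begins.
A pose or a line that the arm cannot do raises arm.Unreachable and nothing moves.
- arm.finish_job(): hands the job in; it is judged then, once.
Trained networks look in a picture, given as the dict that the camera call returned (one of the last four; its "shot" number tells which), for a name from the list of things; names that differ only in an ending like _2 or _b are one class to them, and where a whole thing is asked for, a point or a joint stands for the part that bears it (a point fixed in the world has none). Each returns a list of dicts, best first, with "conf" (0 to 1); they miss things now and then, are a little off and sometimes report something else, mostly with a low value. They report only what shows in the picture. A call takes as long as a camera call. They do not tell look-alikes from the thing itself.
- imaging.look_for(name, picture): "box" ([left, top, width, height] in pixels, round what is visible of it).
- imaging.outline_of(name, picture): "region" (480x640 bool, what is visible of it) and "box" ([left, top, width, height] in pixels, round what is visible of it).
- imaging.pinpoint(name, picture): "at" ([row, column] in pixels: a listed point, or the origin of a listed thing).
The state is a dict: "t": time; "joint_positions": joint angles; "qvel": joint speeds; "joint_torque": joint torques, N m; "eef_pos": TCP position; "ee_rot": TCP orientation; "contact_force": force on the tool from outside, world axes, zero at the start; "wrist_torque": the same for the moment, N m; "gripper_width": opening from 0.0 (shut) to 1.0 (fully open); "finger_force": force on a finger pad.
Only numpy, scipy, OpenCV 4.12 (cv2) and the standard library are available. Lean on these libraries where they do the work, as an engineer would, in place of code of your own. Each camera call takes 0.05 s, during which the arm holds its last target. There are 200 camera calls.

## Working session

There is one attempt and no reset: what is moved stays moved. The work goes in short steps, each a Python script; the robot and the scene stay as the last script left them, time stands still between calls to the robot, and variables do not carry over. Pictures are saved under pics/ and viewed, at most 10 in all, crops included, and the job is handed in when it is done.

```bash
ls; mkdir -p pics; cat > h.py <<'E'
import numpy as np, cv2
from plant import arm, get_state, imaging
def ray(f,r,c):
    K=np.array([[f['fx'],0,f['cx']],[0,f['fy'],f['cy']],[0,0,1]],float)
    p=cv2.undistortPoints(np.array([[[c,r]]],float),K,np.array(f['distortion'],float))[0,0]
    return np.array([p[0],p[1],1.])
def world(f,r,c,d=None):
    "3D of pixel by depth"
    if d is None:
        w=f['depth'][int(r)-1:int(r)+2,int(c)-1:int(c)+2]; w=w[w>0]; d=np.median(w) if len(w) else np.nan
    return np.array(f['eye'])+np.array(f['attitude'])@(ray(f,r,c)*d)
def atz(f,r,c,z):
    "3D of pixel on plane z"
    v=np.array(f['attitude'])@ray(f,r,c); e=np.array(f['eye']); return e+v*(z-e[2])/v[2]
def cloud(f):
    h,w=f['depth'].shape; K=np.array([[f['fx'],0,f['cx']],[0,f['fy'],f['cy']],[0,0,1]],float)
    g=np.stack(np.meshgrid(np.arange(w),np.arange(h)),-1).reshape(-1,1,2).astype(float)
    p=cv2.undistortPoints(g,K,np.array(f['distortion'],float)).reshape(h,w,2)
    v=np.dstack([p,np.ones((h,w))])*f['depth'][...,None]
    P=v@np.array(f['attitude']).T+np.array(f['eye']); P[f['depth']==0]=np.nan; return P
def save(f,name,box=None,s=1):
    im=f['image'][...,::-1]
    if box: x,y,w,h=box; im=im[y:y+h,x:x+w]
    cv2.imwrite('pics/'+name,cv2.resize(im,None,fx=s,fy=s,interpolation=cv2.INTER_CUBIC))
E
python3 - <<'E'
from h import *
for n in ('scene','top'):
    f=imaging.grab_frame(n); save(f,n+'0.png'); print(n,np.round(f['eye'],3),np.round(f['attitude'],3).tolist(),f['fx'],f['distortion'])
    for k in ('gauge','holder','case','rod'):
        for d in imaging.look_for(k,f)[:4]: print(k,np.round(d['box']),round(d['conf'],2))
    for k in ('gauge_grip','holder_mouth','valve_port','gauge','holder','case'):
        for d in imaging.pinpoint(k,f)[:4]: print(k,np.round(d['at'],1),round(d['conf'],2),np.round(world(f,*d['at']),3))
E
```

```text
pics
scene [ 1.179 -0.75   1.381] [[0.777, 0.497, -0.388], [0.63, -0.628, 0.458], [-0.016, -0.6, -0.8]] 616.3631540439379 [-0.06614464  0.          0.          0.          0.        ]
gauge [257. 290.  15.  22.] 0.67
holder [217. 284.  26.  24.] 0.95
holder [248. 290.  40.  40.] 0.58
holder [276. 263.  26.  24.] 0.58
case [325. 165.  46.  47.] 0.82
gauge_grip [295.5 266.3] 0.7 [ 0.553 -0.258  0.097]
holder_mouth [268.9 291.1] 0.82 [ 0.513 -0.129  0.022]
holder_mouth [303.9 265.4] 0.79 [ 0.549 -0.264  0.06 ]
holder_mouth [287.4 230.1] 0.57 [ 0.425 -0.27   0.021]
valve_port [189.2 355.1] 0.75 [0.495 0.17  0.061]
valve_port [261.2 351.1] 0.28 [ 0.621 -0.009  0.02 ]
gauge [311.2 266.1] 0.53 [ 0.554 -0.269  0.036]
holder [295.2 228.6] 0.72 [ 0.441 -0.291  0.025]
holder [273.8 287.2] 0.66 [ 0.506 -0.139  0.005]
holder [310.7 266.1] 0.57 [ 0.553 -0.268  0.036]
case [196.9 353.2] 0.96 [0.502 0.153 0.048]
top [ 0.379 -0.019  1.637] [[-0.031, -0.994, 0.108], [-1.0, 0.031, -0.003], [-0.001, -0.108, -0.994]] 596.0810543469878 [0.04322307 0.         0.         0.         0.        ]
holder [396. 280.  26.  23.] 0.86
holder [342. 253.  18.  21.] 0.69
case [210. 253.  47.  60.] 0.96
gauge_grip [240.1 139.1] 0.67 [0.592 0.452 0.002]
gauge_grip [247.4 402.1] 0.46 [ 0.539 -0.256  0.105]
holder_mouth [262.9 355.8] 0.75 [ 0.51  -0.142  0.007]
holder_mouth [292.8 409.9] 0.73 [ 0.424 -0.286  0.009]
holder_mouth [246.4 398.9] 0.59 [ 0.543 -0.25   0.091]
valve_port [268.2 238.9] 0.77 [0.502 0.172 0.056]
gauge [249.9 399.6] 0.58 [ 0.534 -0.251  0.093]
gauge [296.7 306.3] 0.38 [ 0.422 -0.004  0.006]
holder [251.7 394. ] 0.93 [ 0.535 -0.244  0.038]
holder [288.4 406.3] 0.85 [ 0.436 -0.277  0.008]
holder [262.3 353.3] 0.63 [ 0.512 -0.135  0.007]
case [280.1 235.5] 0.55 [0.471 0.183 0.051]
```

View pics/scene0.png

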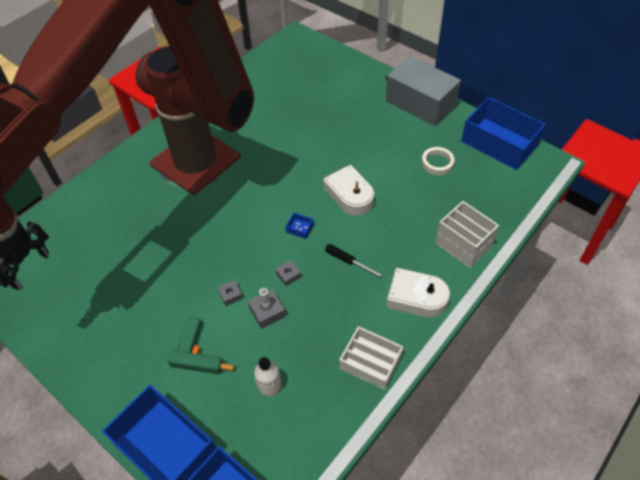

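View pics/top0.png

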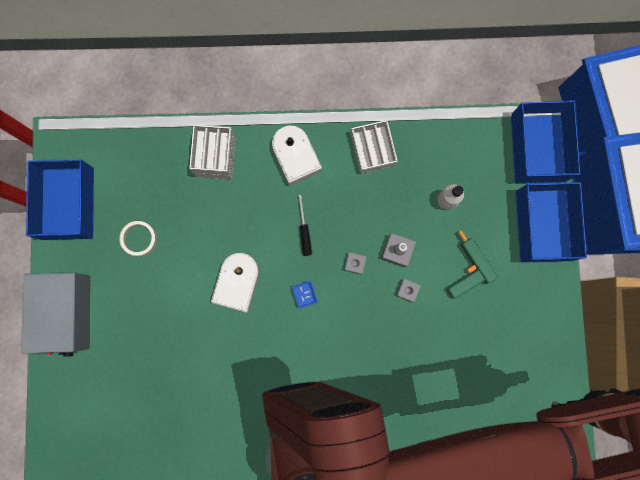

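The gauge stands in the largest block, at scene (267,305) and top (399,249). Two smaller blocks look like the stand: scene (230,292) and (289,272), top (408,290) and (355,263). The white shell with the bare brass stem is at scene (350,190) and top (237,280). The shell at scene (418,292) and top (295,153) has the black cap. I'll measure these and check the choice in a crop.

```bash
python3 - <<'E'
from h import *
F={n:imaging.grab_frame(n) for n in ('scene','top')}
s,t=F['scene'],F['top']
a=cv2.resize(s['image'][270:340,210:310],(800,560),interpolation=cv2.INTER_CUBIC)
A=[cv2.resize(s['image'][275:335,215:305],(400,267),interpolation=cv2.INTER_CUBIC),cv2.resize(t['image'][225:285,355:445],(400,267),interpolation=cv2.INTER_CUBIC),
   cv2.resize(s['image'][160:220,310:400],(400,267),interpolation=cv2.INTER_CUBIC),cv2.resize(t['image'][250:310,190:280],(400,267),interpolation=cv2.INTER_CUBIC)]
cv2.imwrite('pics/crop1.png',np.vstack([np.hstack(A[:2]),np.hstack(A[2:])])[...,::-1])
for n,f in F.items():
    P=cloud(f); x,y,z=P[...,0],P[...,1],P[...,2]
    near=lambda c,r:(np.hypot(x-c[0],y-c[1])<r)
    m=near((.54,-.255),.07)&(z>.031)&(z<.046)
    r=cv2.minAreaRect(P[m][:,:2].astype(np.float32)*1000); print(n,'holder top n',m.sum(),np.round(r[0],1),np.round(r[1],1),round(r[2],1),np.round(np.median(z[m]),4))
    m=near((.54,-.255),.05)&(z>.05); q=P[m]; print('gauge n',len(q),np.round(np.median(q,0),4),'zmax',np.round(np.sort(q[:,2])[-6:],4))
    m2=m&(z>.095); print(' top',m2.sum(),np.round(P[m2].mean(0),4))
    m=near((.495,.17),.1)&(z>.043)&(z<.056)
    r=cv2.minAreaRect(P[m][:,:2].astype(np.float32)*1000); print('case top',m.sum(),np.round(r[0],1),np.round(r[1],1),round(r[2],1),np.round(np.median(z[m]),4))
    m=near((.495,.17),.06)&(z>.06); print('stem',m.sum(),np.round(P[m],4).tolist(), np.argwhere(m).tolist())
    m=near((.495,.17),.3)&(abs(z)<.01);print('bench z',np.median(z[m]))
E
```

```text
scene holder top n 565 [ 542.1 -257.3] [71.4 75. ] 69.3 0.0368
gauge n 153 [ 0.547  -0.2609  0.0882] zmax [0.1061 0.1069 0.1074 0.1074 0.1076 0.1087]
 top 63 [ 0.5426 -0.2579  0.1017]
case top 1058 [474.6 180. ] [ 98.8 146.8] 72.2 0.0487
stem 27 [[0.4961, 0.1719, 0.0945], [0.4954, 0.1775, 0.089], [0.4948, 0.1737, 0.0878], [0.4977, 0.1745, 0.0891], [0.4971, 0.1801, 0.0837], [0.4988, 0.1684, 0.0911], [0.5017, 0.1692, 0.0923], [0.4994, 0.1771, 0.0838], [0.4954, 0.1732, 0.0803], [0.5008, 0.1705, 0.0864], [0.4952, 0.1736, 0.0755], [0.4961, 0.1771, 0.073], [0.4925, 0.1726, 0.0702], [0.4957, 0.173, 0.0721], [0.4985, 0.1739, 0.0733], [0.501, 0.1753, 0.0737], [0.4947, 0.1698, 0.07], [0.4945, 0.1748, 0.0653], [0.4975, 0.1755, 0.0669], [0.5025, 0.1734, 0.0723], [0.4971, 0.1667, 0.0702], [0.5002, 0.1672, 0.072], [0.5008, 0.1712, 0.0688], [0.505, 0.1701, 0.0727], [0.4967, 0.172, 0.0608], [0.5023, 0.1691, 0.0675], [0.5011, 0.1756, 0.0608]] [[181, 356], [181, 357], [182, 356], [182, 357], [182, 358], [183, 356], [183, 357], [183, 358], [184, 356], [184, 357], [185, 356], [185, 357], [186, 355], [18
[... 864 characters left out ...]
4, 0.0786], [0.4924, 0.1741, 0.0843], [0.4936, 0.1737, 0.066], [0.4933, 0.1706, 0.0699], [0.4916, 0.1824, 0.0603], [0.4911, 0.1765, 0.0654], [0.4912, 0.1741, 0.0633], [0.4885, 0.1765, 0.0654], [0.4887, 0.1744, 0.0615], [0.4884, 0.1715, 0.0635], [0.4859, 0.1717, 0.0621], [0.4777, 0.164, 0.0619], [0.4581, 0.2092, 0.0615]] [[267, 238], [268, 236], [268, 237], [268, 239], [269, 235], [269, 236], [269, 237], [269, 238], [269, 239], [270, 235], [270, 236], [270, 237], [270, 238], [270, 239], [270, 241], [271, 224], [271, 236], [271, 237], [271, 238], [271, 239], [272, 235], [272, 237], [272, 238], [273, 237], [273, 238], [273, 239], [274, 239], [277, 242], [285, 225]]
bench z 0.0005025830644473928
```

View pics/crop1.png

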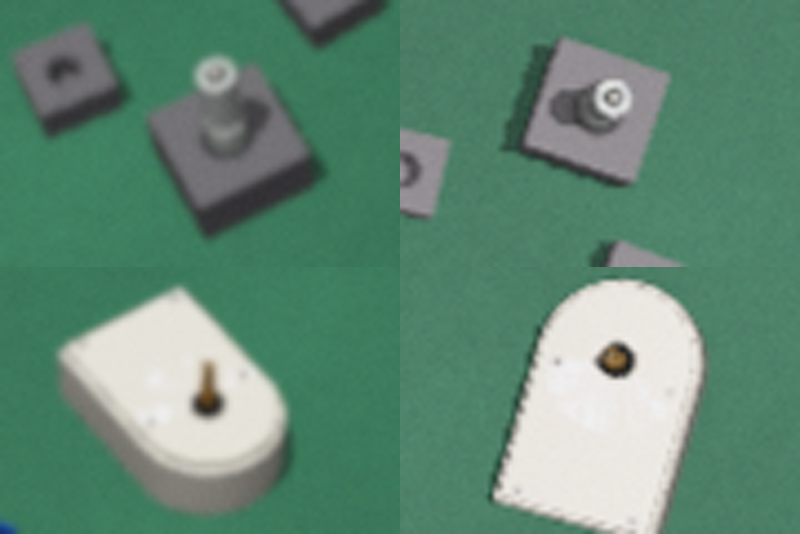

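The crop confirms the choice: the gauge ring's top centre is at scene (263.6,292) and top (402.7,247), in the largest block. The bare brass stem's tip is at scene (356.8,182). The heights fit: stand top about 38 mm, gauge top about 104 mm, shell top about 50 mm. Next comes the grasp.

```bash
cat >> h.py <<'E'
def tri(f1,p1,f2,p2):
    "triangulate (row,col) in two frames -> point, gap"
    A=[];b=[]
    for f,p in((f1,p1),(f2,p2)):
        v=np.array(f['attitude'])@ray(f,*p); v/=np.linalg.norm(v); M=np.eye(3)-np.outer(v,v); A.append(M); b.append(M@np.array(f['eye']))
    X=np.linalg.solve(A[0]+A[1],b[0]+b[1]); return X,[np.linalg.norm(M@X-c) for M,c in zip(A,b)]
def down(yaw):
    "tool down; tool y (closing axis) at angle yaw"
    y=np.array([np.cos(yaw),np.sin(yaw),0]); z=np.array([0,0,-1.]); return np.column_stack([np.cross(y,z),y,z])
def st(msg=''):
    s=get_state(); print(msg,'t',round(s['t'],2),'p',np.round(s['eef_pos'],4),'F',np.round(s['contact_force'],2),'M',np.round(s['wrist_torque'],2),'w',round(s['gripper_width'],3),'ff',np.round(s['finger_force'],1)); return s
E
python3 - <<'E'
from h import *
s,t=imaging.grab_frame('scene'),imaging.grab_frame('top')
print('gauge top',tri(s,(291.9,263.6),t,(247.05,402.7)),atz(s,291.9,263.6,.104),atz(t,247.05,402.7,.104))
print(arm.tcp_to_grasp); S=st(); print(np.round(S['ee_rot'],2).tolist())
for yd in range(-180,180,30):
    R=down(np.radians(yd)); a=arm.solve_ik([.542,-.258,.067],R); b=arm.solve_ik([.498,.174,.2],R)
    print(yd,None if a is None else np.round(a,2),None if b is None else np.round(b,2))
E
```

```text
gauge top (array([ 0.54106098, -0.25718643,  0.09952259]), [np.float64(0.0014571702781445656), np.float64(0.001457170278144854)]) [ 0.54429075 -0.25785541  0.104     ] [ 0.5396247  -0.25758223  0.104     ]
0.0187
 t 1.3 p [ 0.1666 -0.6024  0.2076] F [ 0.3  -0.16  0.13] M [-0.07 -0.01 -0.01] w 0.998 ff 0.0
[[0.96, 0.27, -0.0], [0.27, -0.96, 0.0], [-0.0, -0.0, -1.0]]
-180 [-0.58  0.3   1.71 -0.    1.13  2.57] None
-150 [-0.58  0.3   1.71 -0.    1.13  2.04] None
-120 [-0.58  0.3   1.71 -0.    1.13  1.52] [ 0.19 -0.01  1.79 -0.    1.36  2.28]
-90 [-0.58  0.3   1.71 -0.    1.13  1.  ] [ 0.19 -0.01  1.79 -0.    1.36  1.76]
-60 [-0.58  0.3   1.71 -0.    1.13  0.47] [ 0.19 -0.01  1.79 -0.    1.36  1.23]
-30 [-0.58  0.3   1.71 -0.    1.13 -0.05] [ 0.19 -0.01  1.79 -0.    1.36  0.71]
0 [-0.58  0.3   1.71 -0.    1.13 -0.58] [ 0.19 -0.01  1.79 -0.    1.36  0.19]
30 [-0.58  0.3   1.71 -0.    1.13 -1.1 ] [ 0.19 -0.01  1.79 -0.    1.36 -0.34]
60 [-0.58  0.3   1.71 -0.    1.13 -1.62] [ 0.19 -0.01  1.79 -0.    1.36 -0.86]
90 [-0.58  0.3   1.71 -0.    1.13 -2.15] [ 0.19 -0.01  1.79 -0.    1.36 -1.38]
120 [-0.58  0.3   1.71 -0.    1.13 -2.67] [ 0.19 -0.01  1.79 -0.    1.36 -1.91]
150 None [ 0.19 -0.01  1.79 -0.    1.36 -2.43]
```

```bash
python3 - <<'E'
from h import *
R=down(0); x,y=.5417,-.2577
arm.goto([x,y,.16],R)
hit=arm.move_linear([x,y,.067],speed=.1,max_force=8); st('down %s'%hit)
arm.move_gripper(0.0); S=st('closed')
E
```

```text
down False t 4.24 p [ 0.5423 -0.2581  0.0679] F [-0.12  0.01  0.22] M [-0.02  0.02 -0.04] w 1.003 ff 0.0
closed t 4.87 p [ 0.542  -0.2579  0.0675] F [ 0.17 -0.28  2.43] M [-0.01  0.03 -0.02] w 0.225 ff 58.6
```

```bash
python3 - <<'E'
from h import *
arm.move_linear([.5417,-.2577,.14],speed=.1); st('lifted')
F={n:imaging.grab_frame(n) for n in('scene','top')}
save(F['scene'],'lift.png',(200,220,120,110),3)
for n,(r0,c0) in {'scene':(190,355),'top':(270,238)}.items():
    f=F[n]; im=cv2.imread(f'pics/{n}0.png').astype(int); b,g,r=im[...,0],im[...,1],im[...,2]
    rr,cc=np.mgrid[:480,:640]; w=(abs(rr-r0)<14)&(abs(cc-c0)<10)
    br=w&(r-b>35)&(r>g); dk=w&(r<115)&(abs(r-g)<25)|br
    for k,m in(('brass',br),('grom',dk)):
        q=np.argwhere(m); print(n,k,len(q),q.min(0),q.max(0),np.round(q.mean(0),2))
    if n=='top': print(np.round(r-b)[264:278,230:246]); print(r[264:278,230:246])
    else: print((r-b)[176:196,350:362]); print(r[176:196,350:362])
E
```

```text
lifted t 5.75 p [ 0.5412 -0.2574  0.1392] F [-1.27 -0.74 -1.45] M [-0.03  0.07  0.02] w 0.227 ff 58.8
scene brass 25 [182 355] [190 357] [186.28 356.08]
scene grom 42 [182 354] [192 359] [188.1  356.26]
[[12 12 12 13 12 12 12 11 12 12 10  3]
 [11 12 11 12 12 11 10 11 12 12 12 10]
 [11 11 12 12 11 12 11 12 11 12 12 13]
 [11  8 10 12 13 13 13 14 13 12 13 13]
 [10  7  7  9 14 17 19 20 17 14 11 12]
 [10  7  6  9 15 23 32 33 25 18 12 12]
 [11  9  9 12 18 29 48 47 31 20 12 10]
 [11 11 11 13 21 35 50 45 31 18 11  7]
 [11 10 11 14 22 36 48 42 28 17  8  5]
 [10 11 11 14 21 37 51 44 28 16  7  4]
 [ 9  9 10 15 23 42 56 46 31 18 10  5]
 [10 10 10 15 24 48 66 53 32 17 14 10]
 [11 10 11 14 24 51 71 60 34 16 14 14]
 [11 12 13 12 22 51 66 59 31 12 13 13]
 [10 11 10 10 19 43 52 44 26 11 13 15]
 [ 9 11  9  9 11 25 30 24 13  9 13 15]
 [10 12 12 11  8  9 11  9  7 11 14 15]
 [11 13 14 14 13 10 11  9 11 14 15 13]
 [11 12 12 14 14 14 14 13 14 15 14 12]
 [12 12 12 12 12 13 15 14 13 12 13 12]]
[[228 230 230 231 230 230 229 229 229 225 212 177]
 [229 229 229 229 231 230 229 230 230 229 224 211]
 [229 230 230 
[... 1955 characters left out ...]
 110 134 215 235 236 235 236]
 [235 234 235 236 236 196 132 131 105  52  43 128 216 236 234 237]
 [235 234 234 234 205 140 103 135 130 110  77  48 140 220 236 236]
 [235 235 236 214 136 104 126 147 125 137 110  41 105 210 236 236]
 [238 238 235 202 122  70 109 148 147 137  96  41 108 213 236 236]
 [240 238 238 231 163  60  60  99 104  89  59  38 139 220 236 235]
 [238 237 239 237 227 157  56  40  46  46  41  98 195 233 236 237]
 [236 238 237 237 235 226 192 124  76 107 119 189 231 237 236 236]
 [237 237 237 237 237 238 233 224 220 221 224 233 236 238 237 236]
 [237 235 236 237 237 238 236 235 234 237 236 238 238 237 239 236]
 [237 236 236 238 237 238 235 237 237 236 235 237 238 238 239 237]]
```

View pics/lift.png

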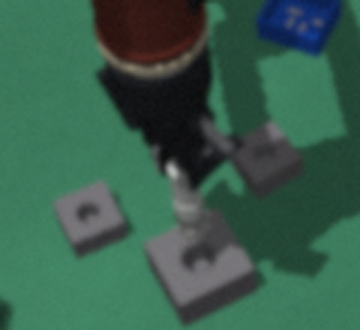

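The picture shows the gauge gripped and fully out, with the stand's hole empty at scene (267,305). Next I'll work out the stem's position, correct for the camera offset seen at the gauge, and move above it.

```bash
python3 - <<'E'
from h import *
f=imaging.grab_frame('top'); s=imaging.grab_frame('scene')
a=atz(f,270.35,238.1,.055); b=atz(s,188.5,356.35,.056); print('grommet top/scene',a,b)
bt=np.array([.5417,-.2577])-[.5396,-.2576]; bs=np.array([.5417,-.2577])-[.5443,-.2579]
print(a[:2]+bt,b[:2]+bs)
p=a[:2]+bt; R=down(0)
arm.move_linear([.5417,-.2577,.2],speed=.15)
arm.move_linear([p[0],p[1],.2],speed=.22); arm.move_linear([p[0],p[1],.172],speed=.1); arm.sleep(.2); st('above')
s=imaging.grab_frame('scene'); save(s,'above.png',(320,130,80,80),7)
t=imaging.grab_frame('top'); save(t,'above_t.png',(200,220,80,80),7)
for d in imaging.outline_of('gauge',s)[:2]:print(d['conf'],d['box'])
E
```

```text
grommet top/scene [0.49615955 0.1747941  0.055     ] [0.49383579 0.17751092 0.056     ]
[0.49825955 0.1746941 ] [0.49123579 0.17771092]
above t 9.26 p [0.4988 0.1747 0.1728] F [-0.3   0.08 -0.58] M [-0.09 -0.01 -0.01] w 0.221 ff 58.8
0.69 [353.5, 150.4, 9.9, 28.7]
0.41 [325.4, 243.1, 56.7, 32.1]
```

View pics/above.png

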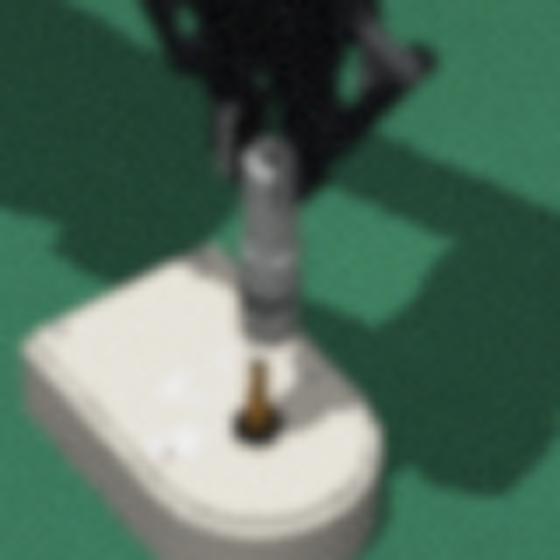

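In the crop the chuck's end is centred at about scene (358.7,177) and the stem at (356.9,183). The gauge sits about 1.5 px too far right, and it may lean a little. I'll fit this numerically.

```bash
cat >> h.py <<'E'
def proj(f,P):
    R=np.array(f['attitude']).T; K=np.array([[f['fx'],0,f['cx']],[0,f['fy'],f['cy']],[0,0,1]],float)
    return cv2.projectPoints(np.atleast_2d(P).astype(float),cv2.Rodrigues(R)[0],-R@np.array(f['eye']),K,np.array(f['distortion'],float))[0][:,0]
E
python3 - <<'E'
from h import *
s=imaging.grab_frame('scene'); S=get_state(); p=S['eef_pos']
print(np.round(S['ee_rot'],4).tolist())
zb=p[2]-.0595
print('axis',np.round(proj(s,[[p[0],p[1],zb+k] for k in (0,.02,.04,.06,.078,.095)]),2).tolist())
print('stem',np.round(proj(s,[[p[0],p[1],k] for k in (.056,.07,.085,.096)]),2).tolist())
g=s['image'].astype(float)
print(np.round(g.mean(2)[150:194,350:368]).astype(int))
im=s['image'][130:210,320:400]
o=imaging.outline_of('gauge',s)[0]; m=o['region']
for r in range(148,182,2):
    c=np.nonzero(m[r])[0]; 
    if len(c): print(r,c.min(),c.max(),c.mean())
P=cloud(s); q=P[m]; q=q[~np.isnan(q[:,0])]; 
for lo,hi in((.1,.125),(.125,.15),(.15,.175),(.175,.22)):
    k=(q[:,2]>lo)&(q[:,2]<hi); print(lo,k.sum(),np.round(q[k].mean(0),4))
E
```

```text
[[-0.0001, 1.0, 0.0007], [1.0, 0.0001, 0.0002], [0.0002, 0.0007, -1.0]]
axis [[357.44, 176.33], [357.58, 171.41], [357.72, 166.41], [357.86, 161.3], [357.99, 156.62], [358.11, 152.13]]
stem [[357.07, 189.84], [357.16, 186.58], [357.26, 183.04], [357.33, 180.42]]
[[ 47  61  61  38  27  48  69  83  80  65  54  37  24  17  15  17  20  24]
 [ 50  61  62  45  47  82 101  97  84  75  66  53  31  16  16  18  18  18]
 [ 54  66  63  53  78 123 135 108  84  75  72  61  38  21  13  17  19  25]
 [ 58  67  67  58  94 145 159 133  98  78  75  62  37  22  17  17  25  33]
 [ 58  64  63  52  82 133 161 153 127  95  80  66  41  22  16  17  26  40]
 [ 52  57  55  47  69 105 133 139 126  96  81  65  40  20  19  19  33  45]
 [ 52  51  50  50  68  92 110 116 109  90  77  65  39  24  26  37  51  58]
 [ 52  52  52  56  72  92 102 104  95  80  78  63  43  34  44  59  75  81]
 [ 54  54  55  60  78  95 103 107  97  85  80  70  53  51  63  79  87  91]
 [ 50  52  55  66  87 100 105 106 101  91  86  78  75  75  83  90  92  91]
 [ 51  54  59  75  90 102 107 108 106  99  90  88  85  90  93  93  94  92]
 [ 52  58  7
[... 2158 characters left out ...]
201]
 [225 222 195 126  65  52  57  50  47  57  96 128 146 154 169 188 208 219]
 [226 223 197 129  62  45  45  42  47  78 125 160 175 188 202 212 222 223]
 [225 222 203 155  96  64  53  53  77 122 172 201 209 214 221 222 224 224]
 [224 223 216 195 160 128 111 118 138 175 204 221 223 224 224 225 224 224]]
150 357 357 357.0
152 355 358 356.5
154 355 358 356.5
156 355 358 356.5
158 355 358 356.5
160 355 359 357.0
162 355 361 358.0
164 355 362 358.5
166 354 362 358.0
168 354 362 358.0
170 354 362 358.0
172 354 362 358.0
174 354 362 358.0
176 354 362 358.0
178 355 361 358.0
0.1 28 [0.5035 0.17   0.1179]
0.125 55 [0.5041 0.1701 0.1371]
0.15 55 [0.5038 0.169  0.1623]
0.175 57 [0.5    0.1684 0.1943]
```

View pics/above_t.png

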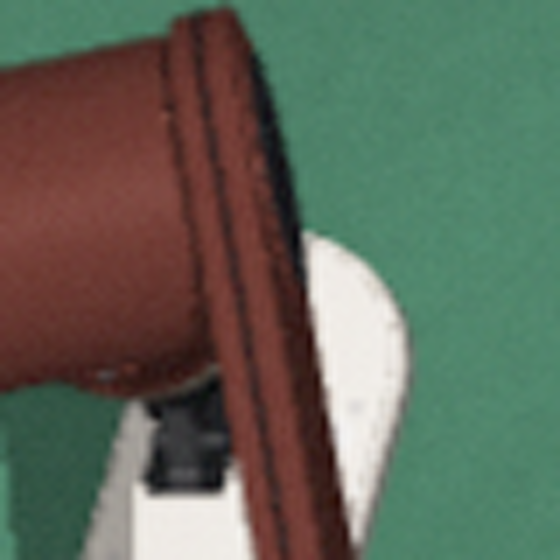

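The top view shows only the arm over the shell. In the scene camera the chuck is centred at column 358.1 and the stem at column 356.5, so I'll shift the gauge about 3.9 mm left in the picture. The stem top is at z ≈ 0.086. I'll lower partway and check the alignment again.

```bash
python3 - <<'E'
from h import *
arm.move_linear([.4950,.1726,.172],speed=.05)
hit=arm.move_linear([.4950,.1726,.158],speed=.03,max_force=4); arm.sleep(.2); S=st('low %s'%hit); p=S['eef_pos']
s=imaging.grab_frame('scene'); save(s,'low.png',(325,140,60,60),10)
zb=p[2]-.0595
print('axis',np.round(proj(s,[[p[0],p[1],zb+k] for k in (0,.02,.06)]),2).tolist(),'stem',np.round(proj(s,[[p[0],p[1],k] for k in (.056,.085)]),2).tolist())
print(np.round(s['image'].mean(2)[166:196,348:366]).astype(int))
m=imaging.outline_of('gauge',s)[0]['region']
for r in range(156,188,2):
    c=np.nonzero(m[r])[0]
    if len(c): print(r,c.min(),c.max(),c.mean())
E
```

```text
low False t 10.57 p [0.4952 0.1726 0.1583] F [-0.11  0.23 -1.3 ] M [ 0.   -0.05 -0.04] w 0.224 ff 58.8
axis [[355.94, 179.66], [356.06, 174.81], [356.31, 164.83]] stem [[355.68, 189.75], [355.85, 182.95]]
[[113 123 126 126 114 108 109 108 108 104 101  92  89  91  91  93  94  94]
 [124 124 130 134 131 121 114 110 108 105 101  93  88  91  92  95  92  92]
 [136 133 136 139 137 132 120 113 109 105 102  97  94  94  96  94  94  96]
 [152 142 138 139 137 135 130 124 118 113 109 105 100  98  92  95  93  95]
 [180 164 149 139 130 128 131 136 127 123 116 105  98  94  93  95  94  92]
 [210 196 172 145 126 117 119 125 121 118 110  99  89  88  92  93  93  96]
 [223 216 199 169 133 112 109 111 114 109 102  91  82  78  82  87  93  94]
 [224 223 215 190 144 110 106 108 107 105 100  90  76  68  68  74  83  91]
 [226 224 220 198 148 106  99 105 105 101  96  83  72  60  57  62  71  80]
 [225 224 222 202 156 102  86  92  94  95  84  76  68  62  62  54  60  64]
 [225 225 222 209 168 110  78  73  77  74  70  65  68  76  73  63  57  55]
 [225 225 223 213 176 119  78  70  69  68  67  68  84  95  96  79  64 
[... 907 characters left out ...]
227 227 226 222 196 127  67  56  55  51  43  55  97 133 159 184 206 218]
 [230 227 226 223 197 129  62  44  45  42  47  77 126 164 187 209 220 223]
 [232 227 226 222 205 154  99  64  55  55  76 122 173 202 215 221 224 225]
 [231 226 225 223 216 195 159 129 114 115 139 172 204 221 224 225 225 225]
 [228 226 226 226 223 218 208 195 181 184 195 210 220 224 225 225 225 224]
 [226 225 225 225 224 224 222 219 215 215 221 224 225 225 225 225 225 225]]
156 353 357 355.0
158 353 357 355.0
160 352 357 354.5
162 353 357 355.0
164 353 360 356.5
166 353 360 356.5
168 353 361 357.0
170 353 360 356.5
172 353 360 356.5
174 353 360 356.5
176 353 360 356.5
178 353 360 356.5
180 353 360 356.5
182 354 359 356.5
```

View pics/low.png

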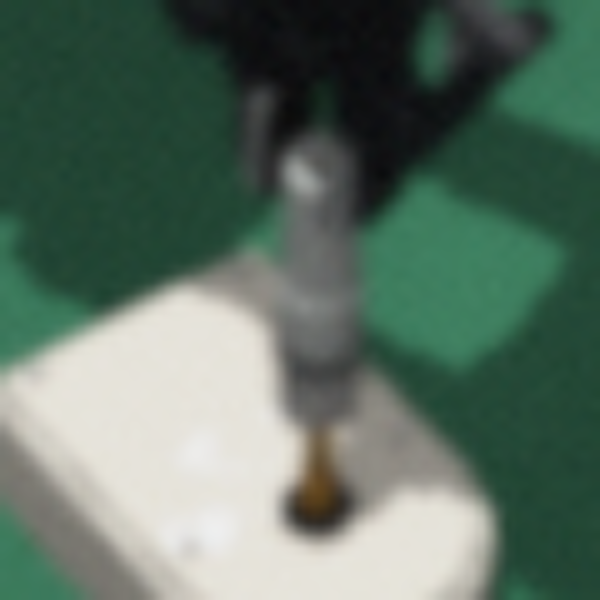

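The chuck (column about 356.6) is now in line with the stem (356.5), just above it. I'll descend by feel.

```bash
python3 - <<'E'
from h import *
z=.158
while z>.122:
    z-=.004; hit=arm.move_linear([.4950,.1726,z],speed=.02,max_force=3); S=st('%.3f %s'%(z,hit))
    if hit: break
E
```

```text
0.154 False t 11.03 p [0.4948 0.1726 0.1537] F [ 0.31  0.26 -0.16] M [-0.06 -0.    0.03] w 0.222 ff 58.8
0.150 False t 11.38 p [0.4948 0.1725 0.1497] F [ 0.34 -0.1  -0.47] M [-0.02 -0.   -0.03] w 0.221 ff 58.8
0.146 False t 11.72 p [0.4948 0.1725 0.1458] F [-0.09  0.03 -1.87] M [0.01 0.02 0.  ] w 0.222 ff 58.8
0.142 False t 12.07 p [0.4948 0.1726 0.1418] F [-0.15 -0.42 -0.75] M [-0.03 -0.    0.01] w 0.222 ff 58.8
0.138 False t 12.43 p [0.4948 0.1726 0.1378] F [-0.65  0.1  -1.73] M [ 0.06 -0.01  0.03] w 0.222 ff 58.8
0.134 False t 12.78 p [0.4952 0.1726 0.1342] F [0.76 1.29 0.51] M [ 0.04 -0.13  0.03] w 0.222 ff 58.9
0.130 True t 12.98 p [0.4956 0.1727 0.1327] F [-0.17  0.73  5.41] M [ 0.01  0.14 -0.01] w 0.227 ff 59.4
```

```bash
python3 - <<'E'
from h import *
z=.1327
def fz(n=5):
    a=[]
    for _ in range(n): a.append(get_state()['contact_force']); arm.sleep(.02)
    return np.mean(a,0)
print('F0',np.round(fz(),2))
for i in range(12):
    z-=.0006; hit=arm.move_linear([.4950,.1726,z],speed=.006,max_force=5); F=fz(); S=get_state()
    print(round(z,4),hit,np.round(S['eef_pos'],4),np.round(F,2),np.round(S['wrist_torque'],2),round(S['t'],2))
    if F[2]>13 or np.hypot(*F[:2])>6: break
E
```

```text
F0 [-0.19  0.18  4.69]
0.1321 False [0.4954 0.1726 0.1325] [ 0.42 -0.11  5.  ] [ 0.02 -0.14 -0.08] 13.4
0.1315 False [0.4955 0.1727 0.1322] [-0.16  0.04  7.25] [0.04 0.03 0.01] 13.73
0.1309 False [0.4955 0.1727 0.1318] [-0.26  0.25  8.35] [-0.01  0.14 -0.01] 14.07
0.1303 False [0.4956 0.1727 0.1313] [-0.72 -0.05  8.57] [-0.    0.24  0.02] 14.4
0.1297 False [0.4956 0.1728 0.1308] [-0.57  0.3   8.86] [-0.03  0.16 -0.06] 14.73
0.1291 False [0.4957 0.1728 0.1303] [-1.01 -0.36  9.96] [-0.02  0.28  0.06] 15.07
0.1285 False [0.4957 0.1728 0.1299] [-1.74 -0.14 10.76] [-0.07  0.34  0.03] 15.4
0.1279 False [0.496  0.1729 0.1298] [-1.91 -0.34 13.21] [0.01 0.51 0.02] 15.73
```

```bash
python3 - <<'E'
from h import *
z=.1279
def fz(n=8):
    a=[]
    for _ in range(n): a.append(get_state()['contact_force']); arm.sleep(.02)
    return np.mean(a,0)
for i in range(4):
    z-=.0005; hit=arm.move_linear([.4950,.1726,z],speed=.006,max_force=4); F=fz(); S=get_state()
    print(round(z,4),hit,np.round(S['eef_pos'],4),np.round(F,2),np.round(S['wrist_torque'],2),round(S['t'],2))
    if F[2]>15.5: break
arm.sleep(1.4); print(np.round(fz(),2)); st('held')
s=imaging.grab_frame('scene'); save(s,'press.png',(325,140,60,60),10)
E
```

```text
0.1274 False [0.4961 0.1729 0.1298] [-3.01 -0.33 15.6 ] [-0.03  0.7  -0.02] 16.12
[-2.86 -0.49 15.82]
held t 17.65 p [0.4961 0.1729 0.1298] F [-2.87 -0.05 14.75] M [-0.04  0.58  0.03] w 0.224 ff 60.6
```

View pics/press.png

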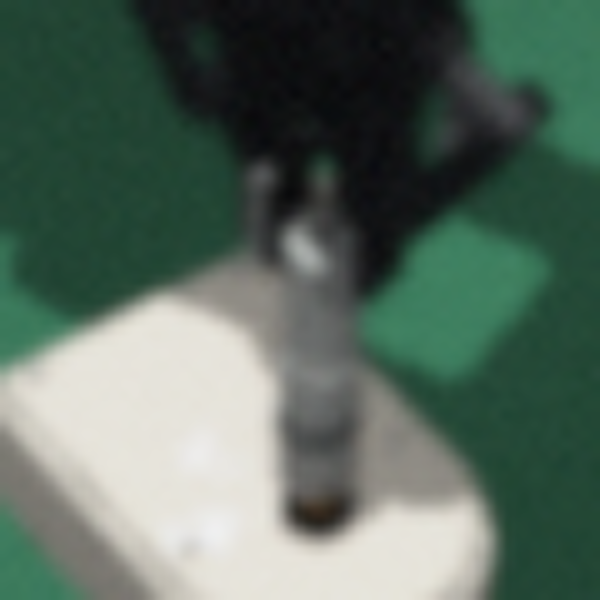

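The picture shows the chuck down on the grommet at crop (320,500) and the rod standing out above the tube at crop (325,180). z held at 0.1298 while the force rose to about 16 N, so the stem is on its hard stop, and it has been held for over 1.5 s. Now the gauge goes back.

```bash
python3 - <<'E'
from h import *
arm.move_linear([.4955,.1727,.16],speed=.04); arm.move_linear([.4955,.1727,.2],speed=.12); 
arm.move_linear([.5419,-.2578,.2],speed=.2); arm.move_linear([.5419,-.2578,.112],speed=.1); arm.sleep(.2); st('over')
z=.112
while z>.062:
    z-=.004; hit=arm.move_linear([.5419,-.2578,z],speed=.03,max_force=4); S=st('%.3f %s'%(z,hit))
    if hit: break
s=imaging.grab_frame('scene'); save(s,'back.png',(235,270,60,60),10)
E
```

```text
over t 22.7 p [ 0.5424 -0.2581  0.1129] F [-0.25 -0.51 -0.85] M [-0.02 -0.01  0.01] w 0.223 ff 58.8
0.108 False t 22.98 p [ 0.5416 -0.2576  0.1076] F [ 0.54 -0.04 -0.84] M [-0.02 -0.01 -0.01] w 0.228 ff 58.8
0.104 False t 23.27 p [ 0.5416 -0.2576  0.1036] F [ 0.16  0.51 -0.51] M [-0.01 -0.03 -0.04] w 0.219 ff 58.8
0.100 False t 23.55 p [ 0.5417 -0.2577  0.0997] F [ 0.04  0.66 -0.82] M [0.01 0.03 0.03] w 0.22 ff 58.8
0.096 False t 23.83 p [ 0.5417 -0.2576  0.0956] F [ 0.52 -0.41 -1.23] M [-0.01  0.04  0.01] w 0.225 ff 58.8
0.092 False t 24.12 p [ 0.5417 -0.2576  0.0916] F [-0.27 -0.24 -0.69] M [-0.02 -0.02  0.01] w 0.226 ff 58.8
0.088 False t 24.4 p [ 0.5417 -0.2576  0.0876] F [ 0.01 -0.1  -1.44] M [-0.   -0.   -0.06] w 0.223 ff 58.8
0.084 False t 24.68 p [ 0.5417 -0.2577  0.0837] F [-0.13  0.26 -0.81] M [0.05 0.02 0.03] w 0.222 ff 58.8
0.080 False t 24.97 p [ 0.5417 -0.2577  0.0796] F [ 0.37  0.21 -2.  ] M [-0.06 -0.08  0.05] w 0.223 ff 58.8
0.076 False t 25.25 p [ 0.5416 -0.2577  0.0756] F [-0.18 -0.08 -0.23] M [-0.   -0.03 -0.02] w 0.221 ff 58.8
0.072 False t 25.53 p [ 0.5417 -0.2577  0.0717] F [-0.77  0.03 -0.39] M [0.05 0.02 0.02] w 0.223 ff 58.8
0.068 False t 25.82 p [ 0.5418 -0.2577  0.0678] F [-0.09  0.52 -2.22] M [ 0.01 -0.01  0.01] w 0.224 ff 58.9
0.064 True t 26.02 p [ 0.5432 -0.2591  0.0675] F [-2.31 -0.03  6.56] M [0.25 0.58 0.03] w 0.222 ff 59.7
```

View pics/back.png

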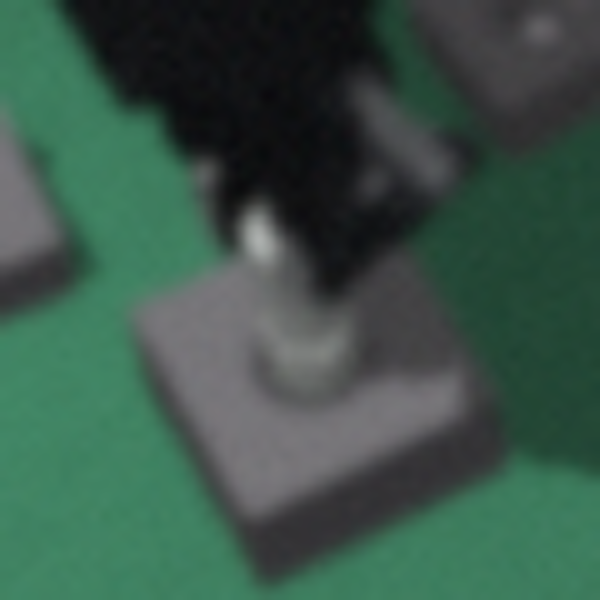

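The gauge is in the stand's hole at crop (305,350). It touched the floor at z = 0.0675, the same height it was gripped at, so it is home. I'll let go, back off and check the rod.

```bash
python3 - <<'E'
from h import *
arm.move_linear([.5418,-.2577,.0675],speed=.02); arm.sleep(.2); st('relaxed')
arm.move_gripper(1.0); st('open')
arm.move_linear([.5418,-.2577,.19],speed=.08); arm.goto([.40,-.45,.25],down(0)); st('away')
F={n:imaging.grab_frame(n) for n in('scene','top')}; s,t=F['scene'],F['top']
cv2.imwrite('pics/end.png',np.hstack([cv2.resize(s['image'][265:335,225:305],(400,350),interpolation=cv2.INTER_CUBIC),cv2.resize(t['image'][215:285,360:440],(400,350),interpolation=cv2.INTER_CUBIC)])[...,::-1])
for n,f in F.items():
    P=cloud(f); m=(np.hypot(P[...,0]-.542,P[...,1]+.258)<.04)&(P[...,2]>.05); z=np.sort(P[m][:,2]); print(n,m.sum(),np.round(z[-12:],4))
E
```

```text
relaxed t 26.52 p [ 0.5418 -0.2578  0.0675] F [-1.19 -0.38  1.19] M [ 0.02  0.11 -0.02] w 0.224 ff 59.1
open t 27.18 p [ 0.5418 -0.2577  0.0675] F [ 0.33 -0.03 -0.26] M [-0.    0.04 -0.03] w 1.003 ff 0.0
away t 29.84 p [ 0.4005 -0.4491  0.2494] F [-0.18 -0.61 -0.03] M [-0.02  0.03  0.01] w 1.0 ff 0.0
scene 157 [0.1116 0.1121 0.1141 0.1145 0.1152 0.1175 0.1192 0.1198 0.1208 0.1214
 0.1229 0.1246]
top 88 [0.108  0.1087 0.1089 0.1091 0.1095 0.1124 0.1186 0.1206 0.1246 0.1249
 0.1262 0.1284]
```

View pics/end.png

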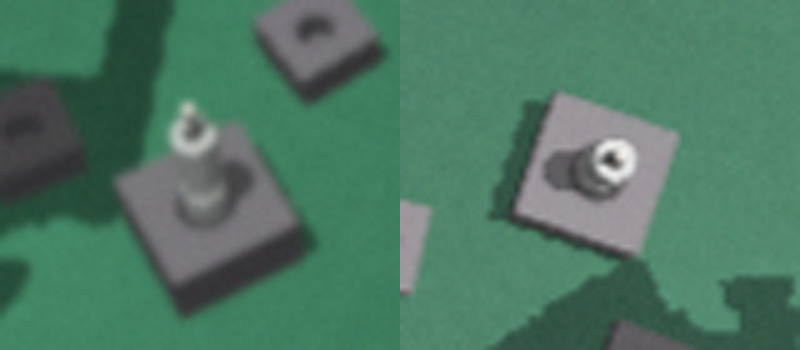

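The gauge stands upright and home in the largest stand, at crop (195,170), with the rod out at crop (187,110), about 20 mm above where it started. I'm handing the job in.

```bash
python3 -c "
from h import *
print(arm.finish_job())"
```

```text
the job is handed in; nothing more can be done
None
```

The gauge was pressed onto the bare stem to its hard stop (highest reading about 16 N, held over 1.5 s), then put back upright and fully home in its stand with the rod standing out roughly 20 mm; the job was handed in at about 30 s.

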